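# Seat the gas block and take off its wing cap

### The arm

A 6-joint arm with a two-finger parallel gripper is mounted at the origin on the work surface. World frame = base frame: x ahead of the robot, y to its left, z up, the work surface at z = 0. Lengths are in m, angles in rad, forces in N, time in s.
With the tool pointing down it reaches from about 0.375 to 0.975 m from the base axis. Payload 3.8 kg.
Tool frame: the origin (TCP) lies on the centre line of the jaws, within the pads' length; the fingertips stand 8 mm ahead of it and the grasp point (between the pads) lies 11 mm behind it; z points along the fingers, y is the direction in which the jaws open and shut (so a half turn about z gives the same grasp; the last joint's range is limited). The gripper opens to 85 mm and grips with 20 to 120 N. Pads are 22 mm wide; open, the fingers measure 114 mm over their backs; the gripper's body (76 mm by 85 mm) begins 54 mm behind the grasp point. The pads swing forward as they close: fully open they stand 13 mm farther back than shut.
Start: joints at [1.213, 0.264, 1.604, -0, 1.274, -0.037], TCP at [0.213, 0.641, 0.239] pointing down, gripper open.
Joint ranges: [-2.63, 2.63], [-0.94, 2.18], [0.31, 2.57], [-1.31, 4.45], [0, 2.66], [-2.55, 2.55]. Speed limits (rad/s): [2.57, 2.57, 3.14, 3.14, 3.14, 3.14].

### API

Orientations are given as a rotation vector (axis times angle).
In Python, from workcell import * gives the robot as it stands.
- The arm moves only by the tool play_rows, never from a script. Its arguments are lists of equal length, an entry for each row: "slide": the shift along the tool's x, y, z in cm, a list of three; "delta_rot": the turn, a rotation vector about the tool's x, y, z in rad, a list of three. In form: {"slide": [[x, y, z], ...], "delta_rot": [[wx, wy, wz], ...]}. A call has 1 to 12 rows; each row is the pose to reach, as a shift and turn from the pose measured when the call began, along the tool's axes at that moment; what a row does not reach only later rows make up. A row lasts 1/12 s, in which the tool goes at most 41.7 mm and 7.16 degrees, less where a joint would pass 70% of its speed; a pose out of reach is approached as far as the arm can. A call with a gripper value outside its range is refused whole. "hand" is the opening, from 0 (shut) to 1 (fully open), set as the call begins (left out, the last holds). The fingers move at their own pace and stop on an object; "force" is the grip in N (left out, the last holds). Time passes only in rows, so rows that repeat a pose let the fingers close. It gives the time, the measured TCP pose, the force and the opening at its end, in the units of the state.
- read_state(): the state, without advancing time (a new reading comes with each control period).
- read_camera(name): name is "side" or "top" or "wrist"; returns a dict with "image" (400x640x3 uint8, red, green, blue), "depth" (400x640 float32, m along the optical axis (not along the pixel's ray), 0 where there is no reading), "fovy" (degrees; the focal length in pixels is half the picture's height over the tangent of half this angle, whatever the lens; pixels are square), "cx", "cy" (the principal point, pixels), "k1" (the pictures are not rectified: a ray, as slopes to the right and down, at radius r is drawn at 1 + k1 r^2 times it, then the intrinsics apply), "world_from_camera" (4x4, takes a point from camera to world coordinates); the wrist camera has in their place "hand_eye" (4x4, takes a point from camera to tool coordinates, whose origin is the TCP and whose axes are the flange's). Camera axes: x right, y up, looking along -z (the intrinsics and any distortion apply to the point x, -y, -z); pixel columns grow to the right and rows downward; lengths in m; the calibration is good to about 2 mm. A picture is of the moment at which its call begins: read the wrist's pose just before it.
- finish_job(): hands the job in, once; it reports no verdict.
Trained networks look in a picture, given as the dict that the camera call returned (one of the last four; its "shot" number tells which), for a name from the list of things; names that differ only in an ending like _2 or _b are one class to them, and where a whole thing is asked for, a point or a joint stands for the part that bears it (a point fixed in the world has none). Each returns a list of dicts, best first, with "conf" (0 to 1); they miss things now and then, are a little off and sometimes report something else, mostly with a low value. They report only what shows in the picture. A call takes as long as a camera call.
- spot_in(target, picture): "bbox" ([centre column, centre row, width, height] in pixels, round what is visible of it).
- landmark_of(target, picture): "at" ([column, row] in pixels: a listed point, or the origin of a listed thing).
The state is a dict: "time": time; "q": joint angles; "joint_vel": joint speeds; "joint_torque": joint torques, N m; "tool_pos": TCP position; "tcp_rot": TCP orientation; "wrist_force": force on the tool from outside, world axes, zero at the start; "torque": the same for the moment, N m; "width": opening from 0.0 (shut) to 1.0 (fully open).
Only numpy, scipy, OpenCV 4.12 (cv2) and the standard library are available. Lean on these libraries where they do the work, as an engineer would, in place of code of your own. Each camera call takes 0.05 s, during which the arm holds its last target.

### The job

Set the loose aluminium gas block fully down onto the two pegs of its steel mounting base (either way round), with its black wing cap still on, so that it cannot turn. Then take the cap off: nobody knows whether this one has a left-hand or a right-hand thread, so try it both ways, turn it the way that gives until it stops, and lift it straight out, leaving the block seated. Finish still holding the cap in the gripper, about 10 cm above the block, and leave the mug, jar and screwdriver where they are.

Things in the scene. Friction and masses are not known exactly. Their poses are not given: they have to be found in the camera images.
- base: Fixed grey steel plate on the bench, 190 (x) x 76 (y) x 10 mm. Origin: centre of its underside; z up, x along its length. Two upright steel pegs at x = -62 and +62 mm, y = 0: 10 mm in diameter, rising 21 mm above the plate, tapering to 6 mm over the last 5 mm.
- base_seat (a point): Point at the centre of the plate's top face, 10 mm above the bench, midway between the pegs; axes as the base. The block's origin comes here when it is seated.
- block: Loose aluminium gas block, about 0.55 kg (0.7 kg with its cap), on the bench at the start. Origin: centre of its underside; z up, x along its length. Flange 160 (x) x 60 (y) x 12 mm with 14 mm through holes at x = -62 and +62 mm, y = 0 (2 mm play all round the pegs). Fits the base either way round. While unseated it turns along with a cap that does not give.
- block_grip (a point): Point on the block's axis, 39 mm above its underside; axes as the block. It lies in the square body, 46 x 46 mm, sides along x and y, that rises from the flange's top (12 mm) to 48 mm. Grip the y = -23 and +23 mm faces from above, cap between the fingers (its wing tops out 40 mm above this point). Brass ports stick out of the x faces to x = -39 and +39 mm.
- block_mouth (a point): Centre of the top of the block's square body, 48 mm above the block's underside; the cap's disc sits on it. Turning stops: one way, different from start to start and not to be seen, the cap meets a hard stop within 30 degrees; the other way it turns easily by about 45 degrees, until the wing lies along or across the block, then meets an end stop about 3 degrees on.
- cap: Loose black wing cap, 160 g, on the block. Origin: centre of its disc's underside (at block_mouth when on); z up, x along the wing. Disc 40 mm in diameter, 5 mm thick; brass stem and key go 11 mm down into the block. At the start the wing lies 45 degrees (within 5) counter-clockwise from the block's x axis, seen from above; the wing's two ends are alike.
- cap_wing (a point): Point inside the wing, 27 mm above the cap's origin; axes as the cap. The wing is 46 mm long (x), 12 mm thick (y), from 5 to 31 mm above the origin: pinch it there from above. The cap does not rise as it turns. Within 6 degrees of that free end it lifts straight out (ease the twist off first, or it drags the block up); elsewhere it is locked. 0.35 N m of resistance means a stop.
- mug: Bystander: steel mug, 80 mm in diameter and 80 mm tall, handle to one side. Origin: centre of its underside.
- jar: Bystander: glass jar with a metal lid, 70 mm in diameter and 90 mm tall. Origin: centre of its underside.
- screwdriver: Bystander: screwdriver with a grey handle lying on the bench, roughly along y. Origin: on its underside, near its middle.

How it is judged:
On the way:
1. the block is seated on the base's pegs, down on the plate, its cap still on (horizontal distance between block and base_seat below 0.005 m and z of block in the frame of base_seat between -0.0025 and 0.0025 m and angle between the x axis of block and the x axis of base, either way round below 0.1 rad and angle between block's own z axis and vertical below 0.04 rad and distance between cap and block_mouth below 0.006 m), for 0.2 s.
At the end, for the whole second after the job is handed in: The block sits on the base's pegs (within 5 mm sideways, 2.5 mm in height, 0.1 rad in yaw, 0.04 rad of tilt), untouched by the robot; the cap is held still by the fingers, its origin at least 60 mm above the block's top and clear of the block (horizontal distance between block and base_seat below 0.005 m and z of block in the frame of base_seat between -0.0025 and 0.0025 m and angle between the x axis of block and the x axis of base, either way round below 0.1 rad and angle between block's own z axis and vertical below 0.04 rad and z of cap in the frame of block_mouth above 0.06 m and contact force between cap and the fingers above 1 N and contact force between cap and block below 0.05 N and contact force between block and the arm below 0.05 N and contact force between block and the fingers below 0.05 N and linear speed of each of cap, block below 0.03 m/s); the arm keeps its last pose, push and grip.
It fails at once if the mug, jar or screwdriver is shoved more than 3 cm (distance of any of mug, jar, screwdriver from where it was at the start of the episode above 0.03 m).
It also fails if it takes over 67 s, if anything falls off the work surface, if the arm or the gripper's body presses on something with over 40 N, if the wrist force passes 120 N, or if a joint passes its speed limit or range.

## Working session

There is one attempt and no reset: what is moved stays moved. The work goes in short steps, Python scripts to look and compute and a tool call to move; the robot and the scene stay as the last step left them, time stands still between calls to the robot, and variables do not carry over. Pictures are saved under pics/ and viewed, and the job is handed in when it is done.

Besides the shell and the picture viewer there is one more tool, called after "Request:" as name(argument=value, ...), one argument or row to a line, values as JSON. play_rows: Moves the arm, as the interface text tells. Its arguments: {"type":"object","properties":{"slide":{"type":"array"},"delta_rot":{"type":"array"},"hand":{"type":"number"},"force":{"type":"number"}},"required":["slide","delta_rot"]}

```bash
ls; mkdir -p pics; cat > h.py <<'E'
from workcell import *
import numpy as np, cv2
from scipy.spatial.transform import Rotation as R
def intr(p):
    f=200/np.tan(np.radians(p["fovy"])/2)
    return f,p["cx"],p["cy"],p["k1"]
def wfc(p,st=None):
    if "world_from_camera" in p: return np.array(p["world_from_camera"])
    T=np.eye(4);T[:3,:3]=R.from_rotvec(st["tcp_rot"]).as_matrix();T[:3,3]=st["tool_pos"]
    return T@np.array(p["hand_eye"])
def ray(p,uv):
    f,cx,cy,k=intr(p)
    K=np.array([[f,0,cx],[0,f,cy],[0,0,1.]])
    s=cv2.undistortPoints(np.array([[uv]],float),K,np.array([k,0,0,0.]))[0,0]
    return np.array([s[0],-s[1],-1.])
def onz(p,uv,z,st=None):
    T=wfc(p,st); d=T[:3,:3]@ray(p,uv); o=T[:3,3]
    return o+d*(z-o[2])/d[2]
def proj(p,X,st=None):
    f,cx,cy,k=intr(p);T=np.linalg.inv(wfc(p,st));c=T[:3,:3]@np.array(X)+T[:3,3]
    a=np.array([c[0],-c[1]])/-c[2]; a=a*(1+k*(a@a)); return np.array([cx+f*a[0],cy+f*a[1]])
def save(p,n): cv2.imwrite("pics/"+n+".png",p["image"][:,:,::-1])
def P(p,uv,st=None):
    f,cx,cy,k=intr(p);z=p["depth"][int(round(uv[1])),int(round(uv[0]))];T=wfc(p,st)
    return T[:3,:3]@(ray(p,uv)*z)+T[:3,3]
E
python3 - <<'E'
from h import *
np.set_printoptions(precision=4,suppress=True)
st=read_state();print({k:np.round(v,3) for k,v in st.items()})
for n in ["top","side"]:
    p=read_camera(n);save(p,n+"0")
    print(n,p["fovy"],p["cx"],p["cy"],p["k1"],wfc(p))
    for t in ["base","base_seat","block","block_grip","block_mouth","cap","cap_wing","mug","jar","screwdriver"]:
        a=landmark_of(t,p)[:2];b=spot_in(t,p)[:1]
        print(t,[(np.round(x["at"],1),round(x["conf"],2)) for x in a],[(np.round(x["bbox"]),round(x["conf"],2)) for x in b])
E
```

```text
pics
{'time': np.float64(0.0), 'q': array([ 1.213,  0.265,  1.605,  0.   ,  1.274, -0.037]), 'joint_vel': array([-0.002, -0.001, -0.001,  0.001, -0.002, -0.001]), 'joint_torque': array([  0.001, -51.512, -36.731,   0.   ,   0.013,  -0.   ]), 'tool_pos': array([0.213, 0.64 , 0.238]), 'tcp_rot': array([-0.502, -3.101,  0.003]), 'wrist_force': array([ 0.158, -0.259,  0.103]), 'torque': array([0.017, 0.092, 0.005]), 'width': np.float64(1.002)}
top 55.74741927821778 318.11581684315803 200.88246282658142 0.009551869721738706 [[ 0.02    0.9891 -0.1461  0.515 ]
 [-0.9998  0.0194 -0.0051  0.0061]
 [-0.0022  0.1462  0.9893  0.8043]
 [ 0.      0.      0.      1.    ]]
base [(array([238.6, 240.1]), 0.91)] [(array([235., 241.,  64.,  98.]), 0.78)]
base_seat [(array([234.3, 235.2]), 0.56)] [(array([237., 242.,  65.,  96.]), 0.94)]
block [(array([377.9, 263. ]), 0.57)] [(array([378., 265.,  49.,  83.]), 0.62)]
block_grip [(array([381.8, 267.3]), 0.94)] [(array([379., 266.,  54.,  85.]), 0.92)]
block_mouth [(array([380.1, 265.3]), 0.6)] [(array([378., 266.,  55.,  79.]), 0.73)]
cap [(array([382. , 2
[... 842 characters left out ...]
([276.4, 289. ]), 0.91)] [(array([275., 291.,  91.,  68.]), 0.85)]
block_grip [(array([275.2, 266.8]), 0.65)] [(array([276., 286.,  95.,  65.]), 0.84)]
block_mouth [(array([275.9, 265.1]), 0.68)] [(array([276., 285.,  95.,  76.]), 0.87)]
cap [(array([275.4, 265. ]), 0.96)] [(array([278., 261.,  24.,  31.]), 0.79)]
cap_wing [(array([276.3, 253.5]), 0.76), (array([365.5, 218.1]), 0.7)] [(array([277., 259.,  24.,  33.]), 0.74)]
mug [(array([426.1, 275.4]), 0.86)] [(array([442., 259.,  74.,  69.]), 0.79)]
jar [(array([322.7, 168.5]), 0.87)] [(array([320., 155.,  25.,  45.]), 0.64)]
screwdriver [(array([363.7, 215.6]), 0.67), (array([280.1, 290.4]), 0.6)] [(array([368., 220.,  50.,  61.]), 0.74)]
```

```bash
python3 - <<'E'
import cv2
a=cv2.imread("pics/top0.png")[60:340,160:480];cv2.imwrite("pics/top0c.png",cv2.resize(a,None,fx=2.2,fy=2.1,interpolation=cv2.INTER_CUBIC))
E
```

```text
(no output)
```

View pics/top0.png

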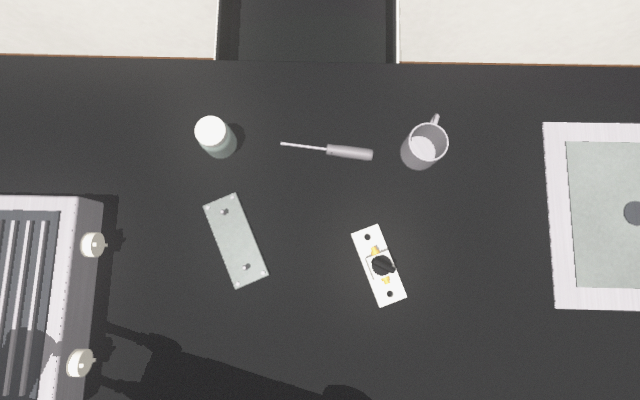

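View pics/side0.png

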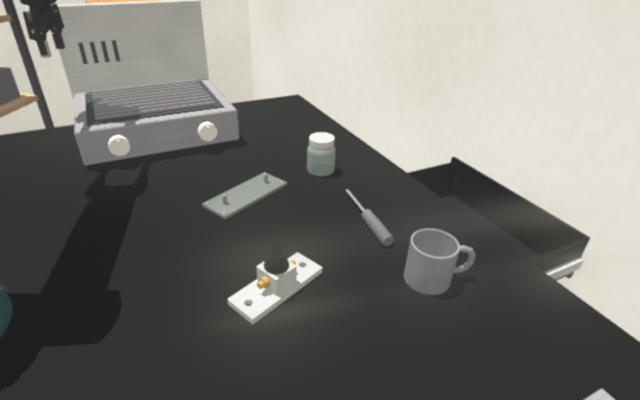

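View pics/top0c.png

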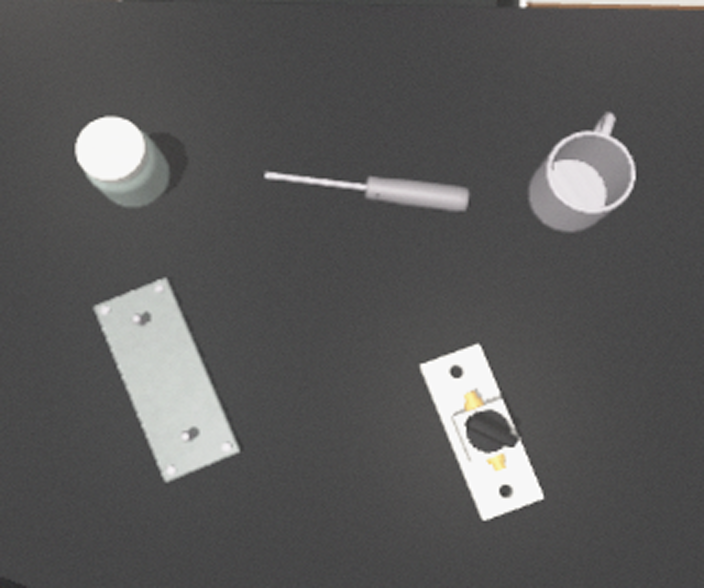

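```bash
cat > seg.py <<'E'
from h import *
def rect(p,win,z,st=None,thr=110):
    x0,y0,x1,y1=win
    g=cv2.cvtColor(p["image"],cv2.COLOR_RGB2GRAY);m=np.zeros_like(g);m[y0:y1,x0:x1]=(g[y0:y1,x0:x1]>thr)*255
    m=cv2.morphologyEx(m,cv2.MORPH_CLOSE,np.ones((3,3)))
    c=max(cv2.findContours(m,0,cv2.CHAIN_APPROX_NONE)[0],key=cv2.contourArea)
    h=c[:,0,:]
    w=np.array([onz(p,u,z,st)[:2] for u in h])
    (cx,cy),(a,b),t=cv2.minAreaRect((w*1000).astype(np.float32))
    if a<b:a,b,t=b,a,t+90
    return np.array([cx,cy])/1000,(a,b),(t+90)%180-90
E
python3 - <<'E'
from seg import *
np.set_printoptions(precision=4,suppress=True)
p=read_camera("top")
print("base",rect(p,(195,185,280,300),.010))
print("block",rect(p,(340,215,420,315),.012,thr=130))
# pegs/holes
for n,uv,z in [("hole1",(367.3,237),.012),("hole2",(390,293.8),.012)]: print(n,onz(p,uv,z))
for t,z in [("base_seat",.01),("cap_wing",.075),("block_mouth",.048),("block_grip",.039),("mug",0),("jar",0),("screwdriver",0)]:
    a=landmark_of(t,p)
    if a: print(t,onz(p,a[0]["at"],z))
s=read_camera("side")
for t,z in [("base_seat",.01),("cap_wing",.075),("block_mouth",.048),("block",.0),("mug",0),("jar",0),("screwdriver",0)]:
    a=landmark_of(t,s)
    if a: print("s",t,onz(s,a[0]["at"],z))
E
```

```text
base (array([0.5471, 0.1827]), (190.87249755859375, 77.08859252929688), 24.528406143188477)
block (array([ 0.5012, -0.1165]), (162.51596069335938, 63.55149459838867), 21.876325607299805)
hole1 [ 0.5579 -0.094   0.012 ]
hole2 [ 0.4433 -0.1403  0.012 ]
base_seat [0.5484 0.1824 0.01  ]
cap_wing [ 0.5005 -0.1111  0.075 ]
block_mouth [ 0.4967 -0.1166  0.048 ]
mug [ 0.7421 -0.2102  0.    ]
jar [0.7592 0.2262 0.    ]
screwdriver [ 0.4954 -0.1275  0.    ]
s cap_wing [ 0.4998 -0.1194  0.075 ]
s block_mouth [ 0.5053 -0.1111  0.048 ]
s block [ 0.5011 -0.1207  0.    ]
s mug [ 0.7466 -0.1988 -0.    ]
s jar [0.759  0.2304 0.    ]
s screwdriver [ 0.7476 -0.0062  0.    ]
```

```bash
cat > plan.py <<'E'
from h import *
import sys
def plan(x,y,z,yaw_deg,st=None):
    st=st or read_state()
    Rc=R.from_rotvec(st["tcp_rot"]); a=np.radians(yaw_deg)
    ty=np.array([np.cos(a),np.sin(a),0]);tz=np.array([0,0,-1.]);tx=np.cross(ty,tz)
    Rt=R.from_matrix(np.c_[tx,ty,tz])
    d=Rc.inv().apply(np.array([x,y,z])-st["tool_pos"])*100
    dr=(Rc.inv()*Rt).as_rotvec()
    print("t",round(st["time"],2),"pos",np.round(st["tool_pos"],4),"slide",np.round(d,2),"rot",np.round(dr,3),"rows",np.linalg.norm(d)/4.17,np.degrees(np.linalg.norm(dr))/7.16)
if __name__=="__main__": plan(*map(float,sys.argv[1:]))
E
python3 - <<'E'
from plan import *
print(np.round(read_camera("wrist")["hand_eye"],3), read_camera("wrist")["fovy"])
plan(.5,-.117,.24,-68)
E
```

```text
[[-0.     0.964  0.267  0.067]
 [ 1.    -0.     0.001  0.001]
 [ 0.001  0.267 -0.964 -0.136]
 [ 0.     0.     0.     1.   ]] 60.416894245745766
t 3.0 pos [0.2128 0.6405 0.2393] slide [-51.14 -62.83  -0.07] rot [0.    0.    2.437] rows 19.427869773513635 19.49979925334197
```

Request:
play_rows(
  slide=[
    [-4.1,-4.1,0],
    [-7.7,-7.7,0],
    [-11,-11.2,0],
    [-13.6,-14.5,0],
    [-16.3,-17.8,0],
    [-19,-21.2,0],
    [-21.7,-24.5,0],
    [-24.3,-27.8,0],
    [-27,-31.2,0],
    [-29.7,-34.6,0],
    [-32.4,-38,0],
    [-35,-41.4,0],
  ],
  delta_rot=[
    [0,0,0.12],
    [0,0,0.24],
    [0,0,0.36],
    [0,0,0.48],
    [0,0,0.6],
    [0,0,0.72],
    [0,0,0.84],
    [0,0,0.96],
    [0,0,1.08],
    [0,0,1.2],
    [0,0,1.32],
    [0,0,1.44],
  ],
  hand=1,
)

```text
time: 4.0
tool_pos: [0.4005, 0.1757, 0.2398]
tcp_rot: [2.427, 1.994, 0.002]
wrist_force: [0.5, 0.6, 1.0]
width: 0.998
```

```bash
python3 plan.py .5 -.117 .24 -68; python3 -c "
from h import *
print(read_state()['q'])"
```

```text
t 4.0 pos [0.4005 0.1757 0.2398] slide [-2.678e+01  1.545e+01 -2.000e-02] rot [ 0.001 -0.001  0.991] rows 7.4136759124595795 7.932989454149458
[ 3.56485184e-01 -2.01983520e-01  2.08254560e+00 -3.82856203e-05
  1.25959073e+00  5.51971148e-01]
```

Request:
play_rows(
  slide=[
    [-3,1.75,0],
    [-6.2,3.6,0],
    [-9.6,5.5,0],
    [-13,7.5,0],
    [-16.4,9.4,0],
    [-19.8,11.4,0],
    [-23.2,13.4,0],
    [-26,15,0],
    [-26.8,15.5,0],
    [-26.8,15.5,0],
  ],
  delta_rot=[
    [0,0,0.12],
    [0,0,0.24],
    [0,0,0.36],
    [0,0,0.48],
    [0,0,0.6],
    [0,0,0.72],
    [0,0,0.84],
    [0,0,0.95],
    [0,0,0.99],
    [0,0,0.99],
  ],
)

```text
time: 4.83
tool_pos: [0.5011, -0.12, 0.2398]
tcp_rot: [3.084, 0.594, 0.003]
wrist_force: [0.1, -0.1, 0.7]
width: 1.002
```

```bash
python3 - <<'E'
from plan import *
st=read_state();p=read_camera("wrist");save(p,"w1")
print(st["time"],np.round(st["tool_pos"],4),np.round(R.from_rotvec(st["tcp_rot"]).as_matrix(),3).tolist(),np.round(st["q"],3))
for t in ["block_mouth","cap_wing","block_grip"]:
    for a in landmark_of(t,p)[:1]:print(t,a,onz(p,a["at"],{"block_mouth":.048,"cap_wing":.075,"block_grip":.039}[t],st))
E
```

```text
4.8333 [ 0.5011 -0.12    0.2398] [[0.928, 0.372, 0.002], [0.372, -0.928, -0.0], [0.002, 0.001, -1.0]] [-0.284 -0.042  1.941  0.     1.241  0.907]
cap_wing {'at': [310.5, 188.7], 'conf': 0.77} [ 0.49906628 -0.12002959  0.075     ]
```

View pics/w1.png

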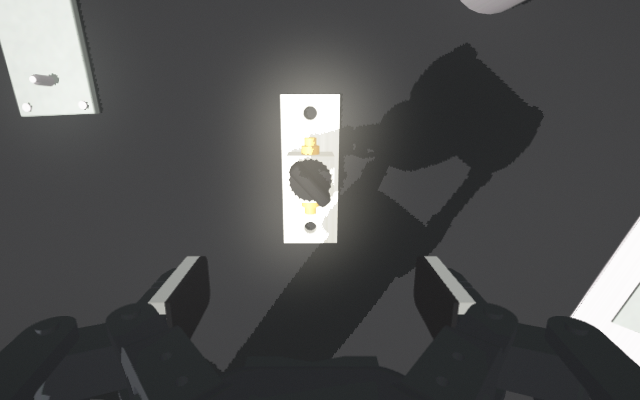

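The wrist view shows the flange with corners (281,94), (341,94), (337,243), (284,243), holes at (310,113) and (310,227), and the cap at (310,180).

```bash
python3 - <<'E'
from seg import *
from plan import plan
st=read_state();p=read_camera("wrist")
b=rect(p,(265,80,360,255),.012,st,thr=150);print(b)
h1=onz(p,(310.3,113),.012,st);h2=onz(p,(310.2,227),.012,st);d=h1-h2
print(h1,h2,(h1+h2)/2,np.linalg.norm(d),np.degrees(np.arctan2(d[1],d[0])))
c=np.array([onz(p,u,.012,st)[:2] for u in [(281,94),(341,94),(337,243),(284,243)]]);print(c,c.mean(0))
x,y=((h1+h2)/2)[:2]
plan(x,y,.06,np.degrees(np.arctan2(d[1],d[0]))-90,st)
E
```

```text
(array([ 0.5015155, -0.1182356]), (161.41336059570312, 61.76496124267578), 21.906431198120117)
[ 0.55762055 -0.0913873   0.012     ] [ 0.44323197 -0.13779748  0.012     ] [ 0.50042626 -0.11459239  0.012     ] 0.12344493275956427 22.08357048106002
[[ 0.56358306 -0.05708832]
 [ 0.58641381 -0.11307168]
 [ 0.43692457 -0.17317632]
 [ 0.41422195 -0.11751715]] [ 0.50028585 -0.11521337]
t 5.03 pos [ 0.5    -0.1163  0.2397] slide [ 0.08 -0.13 17.97] rot [-0.001 -0.001  0.002] rows 4.3084366630424435 0.01831705748820287
```

Request:
play_rows(
  slide=[
    [0.05,-0.1,4],
    [0.05,-0.1,8],
    [0.05,-0.1,12],
    [0.05,-0.1,16],
    [0.05,-0.1,19],
    [0.05,-0.1,21.1],
    [0.05,-0.1,21.1],
    [0.05,-0.1,21.1],
  ],
  delta_rot=[
    [0,0,0],
    [0,0,0],
    [0,0,0],
    [0,0,0],
    [0,0,0],
    [0,0,0],
    [0,0,0],
    [0,0,0],
  ],
)

```text
time: 5.75
tool_pos: [0.4991, -0.1135, 0.0279]
tcp_rot: [-3.08, -0.608, 0.002]
wrist_force: [0.7, 1.2, -0.7]
width: 1.0
```

Request:
play_rows(
  slide=[
    [0,0,0],
    [0,0,0],
    [0,0,0],
    [0,0,0],
    [0,0,0],
    [0,0,0],
    [0,0,0],
    [0,0,0],
  ],
  delta_rot=[
    [0,0,0],
    [0,0,0],
    [0,0,0],
    [0,0,0],
    [0,0,0],
    [0,0,0],
    [0,0,0],
    [0,0,0],
  ],
  hand=0,
  force=80,
)

```text
time: 6.42
tool_pos: [0.5028, -0.1151, 0.0314]
tcp_rot: [3.079, 0.609, 0.008]
wrist_force: [-0.1, -2.9, 5.6]
width: 0.523
```

```bash
python3 - <<'E'
from plan import *
st=read_state();p=read_camera("wrist");save(p,"w2")
print(st["time"],st["tool_pos"],st["width"]*85,st["wrist_force"],st["q"])
m=R.from_rotvec(st["tcp_rot"]).as_matrix();print(np.degrees(np.arctan2(m[1,1],m[0,1])))
E
```

```text
6.4167 [ 0.50276539 -0.1151465   0.03136036] 44.448729600330594 [-0.14457677 -2.86763318  5.56670813] [-2.73524177e-01  1.89937254e-01  2.12259137e+00  1.77536310e-04
  8.23171142e-01  9.06923008e-01]
-67.64201287909442
```

View pics/w2.png

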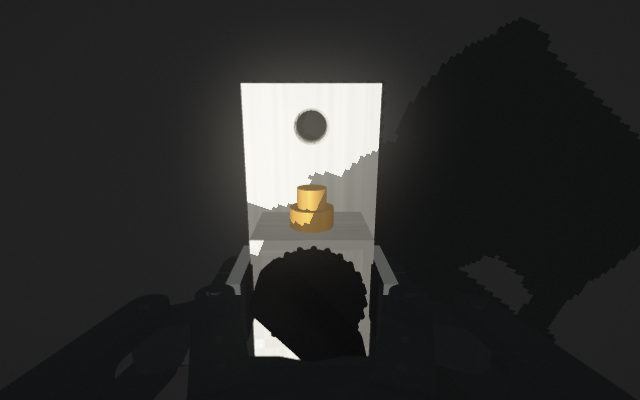

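Request:
play_rows(
  slide=[
    [0,0,-1],
    [0,0,-3],
    [0,0,-6],
    [0,0,-9],
    [0,0,-11],
    [0,0,-12],
    [0,0,-12],
    [0,0,-12],
  ],
  delta_rot=[
    [0,0,0],
    [0,0,0],
    [0,0,0],
    [0,0,0],
    [0,0,0],
    [0,0,0],
    [0,0,0],
    [0,0,0],
  ],
)

```text
time: 7.13
tool_pos: [0.5014, -0.1147, 0.151]
tcp_rot: [3.08, 0.609, 0.008]
wrist_force: [-0.7, 0.4, -8.2]
width: 0.521
```

```bash
python3 - <<'E'
from plan import *
read_camera("wrist");st=read_state();p=read_camera("wrist");save(p,"w3")
print(st["time"],st["tool_pos"],st["tcp_rot"],st["width"]*85,st["wrist_force"])
H=np.array(p["hand_eye"])
g=p["image"][95:160,280:345]
g=cv2.cvtColor(g,cv2.COLOR_RGB2GRAY)
print(np.argwhere(g<120).mean(0)[::-1]+[280,95],(g<120).sum())
def tl(uv,z):
    d=H[:3,:3]@ray(p,uv);o=H[:3,3];return o+d*(z-o[2])/d[2]
for uv in [(311.5,126),(241,83),(382,83)]: print(tl(uv,.0194))
plan(.5477,.183,.151,-65.5,st)
E
```

```text
7.1833 [ 0.5004879  -0.1144998   0.14972156] [3.08093866 0.60884613 0.00396998] 44.24014636740732 [-0.18162461  0.33517748 -7.85654133]
[310.9321075  125.17397454] 707
[ 6.04536015e-02 -6.90906977e-05  1.94000000e-02]
[ 0.07829689 -0.03009969  0.0194    ]
[0.0782978  0.02996384 0.0194    ]
t 7.18 pos [ 0.5005 -0.1145  0.1497] slide [ 15.68 -25.72  -0.13] rot [ 0.002 -0.002 -0.037] rows 7.223631047797556 0.30008047352098055
```

View pics/w3.png

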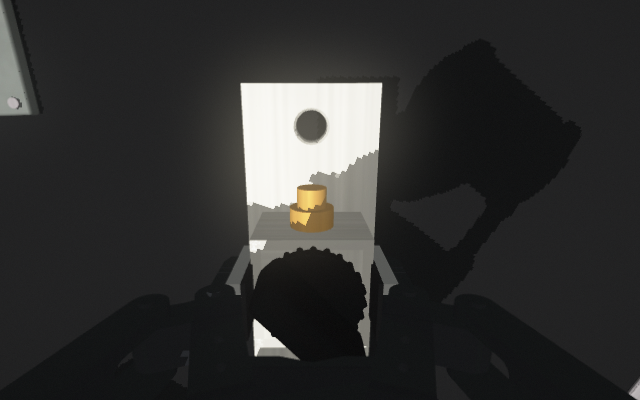

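```bash
python3 plan.py .397 .114 .125 -65.5;
```

```text
t 7.23 pos [ 0.5001 -0.1144  0.149 ] slide [ -0.85 -25.04   2.39] rot [ 0.001 -0.001 -0.037] rows 6.036388199173835 0.2991476494835644
```

Request:
play_rows(
  slide=[
    [-0.1,-2,0.2],
    [-0.2,-5,0.5],
    [-0.3,-8.5,0.8],
    [-0.4,-12,1.2],
    [-0.5,-15.5,1.5],
    [-0.7,-19,1.8],
    [-0.8,-22,2.1],
    [-0.85,-24.3,2.3],
    [-0.85,-25,2.4],
    [-0.85,-25,2.4],
    [-0.85,-25,2.4],
  ],
  delta_rot=[
    [0,0,-0.01],
    [0,0,-0.02],
    [0,0,-0.03],
    [0,0,-0.037],
    [0,0,-0.037],
    [0,0,-0.037],
    [0,0,-0.037],
    [0,0,-0.037],
    [0,0,-0.037],
    [0,0,-0.037],
    [0,0,-0.037],
  ],
)

```text
time: 8.15
tool_pos: [0.3962, 0.1134, 0.1236]
tcp_rot: [3.068, 0.668, -0.002]
wrist_force: [-0.0, -0.3, -6.9]
width: 0.519
```

```bash
python3 - <<'E'
from plan import *
st=read_state();p=read_camera("wrist");save(p,"w4");st2=read_state()
print(st["time"],st["tool_pos"],st2["tool_pos"],st["tcp_rot"])
plan(.510,.165,.125,-65.5,st2)
E
```

```text
8.15 [0.39618644 0.11335187 0.12358379] [0.39681682 0.1130111  0.12401552] [ 3.06846853e+00  6.68401067e-01 -1.76172908e-03]
t 8.2 pos [0.3968 0.113  0.124 ] slide [12.46 -0.03 -0.1 ] rot [0.001 0.    0.   ] rows 2.9869592016468736 0.009853800884381292
```

View pics/w4.png

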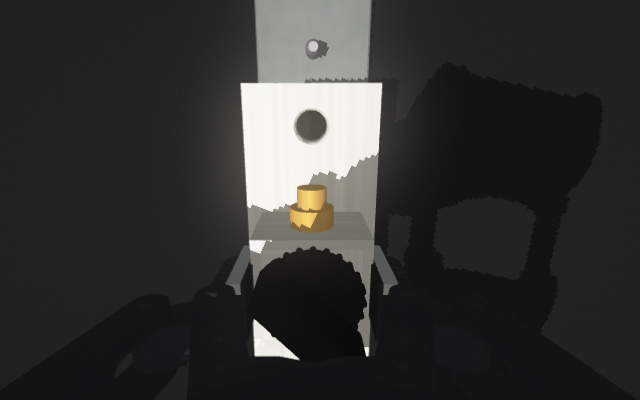

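Near peg's tip at (313,46), plate edges at columns ~257 and ~370; the block hangs level.

Request:
play_rows(
  slide=[
    [2,0,0],
    [5.5,0,0],
    [9,0,0],
    [11.6,0,0],
    [12.4,0,0],
    [12.4,0,0],
    [12.4,0,0],
    [12.4,0,0],
  ],
  delta_rot=[
    [0,0,0],
    [0,0,0],
    [0,0,0],
    [0,0,0],
    [0,0,0],
    [0,0,0],
    [0,0,0],
    [0,0,0],
  ],
)

```text
time: 8.87
tool_pos: [0.5084, 0.1631, 0.1229]
tcp_rot: [3.069, 0.665, -0.005]
wrist_force: [-0.1, -0.1, -7.2]
width: 0.522
```

```bash
python3 - <<'E'
from plan import *
read_camera("wrist");st=read_state();p=read_camera("wrist");save(p,"w5");st2=read_state()
print(st["time"],st["tool_pos"],st2["tool_pos"],st["tcp_rot"])
a=np.hstack([cv2.imread("pics/w%d.png"%i)[10:80,230:400] for i in (4,5)])
cv2.imwrite("pics/pegs.png",cv2.resize(a,None,fx=2.35,fy=4,interpolation=cv2.INTER_NEAREST))
E
```

```text
8.9167 [0.50830744 0.16325136 0.12308801] [0.50837658 0.16344047 0.12333928] [ 3.06888475  0.66492096 -0.00437248]
```

View pics/w5.png

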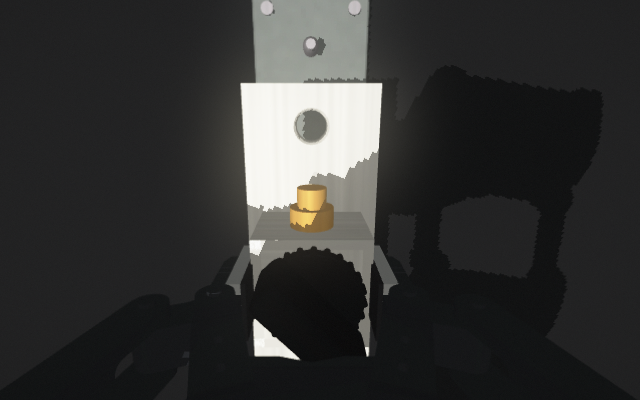

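View pics/pegs.png

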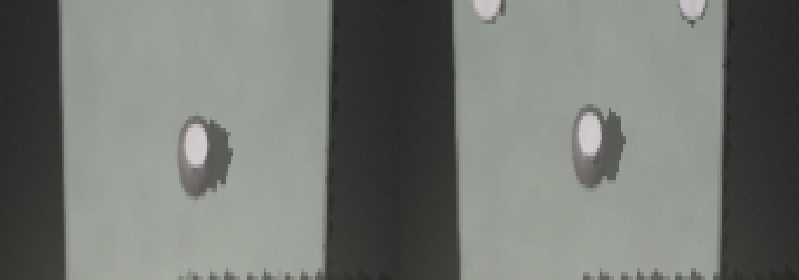

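```bash
python3 - <<'E'
from plan import *
p=read_camera("wrist");st=read_state()
A=dict(tool_pos=np.array([.39645,.1132,.1238]),tcp_rot=np.array([3.06847,.66840,-.00176]))
B=dict(tool_pos=np.array([.50834,.16335,.1232]),tcp_rot=np.array([3.06888,.66492,-.00437]))
a=onz(p,(313.4,46),.031,A);b=onz(p,(311.1,43.5),.031,B)
d=b-a;c=(a+b)/2;yaw=np.degrees(np.arctan2(d[1],d[0]))
print(a,b,np.linalg.norm(d),yaw,c)
# block in tool: hole
t=c+.0016*np.r_[np.cos(np.radians(yaw)),np.sin(np.radians(yaw)),0]
print(t);plan(t[0],t[1],.075,yaw-90,st)
m=R.from_rotvec(st["tcp_rot"]).as_matrix();print(m, st["wrist_force"])
E
```

```text
[0.49160482 0.15534785 0.031     ] [0.60401864 0.20702615 0.031     ] 0.12372354218493209 24.688944920348703 [0.54781173 0.181187   0.031     ]
[0.54926547 0.18185531 0.031     ]
t 9.02 pos [0.5086 0.1636 0.1236] slide [4.47 0.02 4.85] rot [ 0.001  0.002 -0.004] rows 1.5810199132184193 0.03413397683201257
[[ 0.91016154  0.41425201 -0.00111371]
 [ 0.41425008 -0.91016165 -0.00162555]
 [-0.00168704  0.00101816 -0.99999806]] [-0.84464864  0.72092635 -7.36634104]
```

Request:
play_rows(
  slide=[
    [1.5,0,1],
    [3,0,2],
    [4.2,0,3],
    [4.5,0,4],
    [4.5,0,4.8],
    [4.5,0,4.8],
    [4.5,0,4.8],
    [4.5,0,4.8],
  ],
  delta_rot=[
    [0,0,-0.004],
    [0,0,-0.004],
    [0,0,-0.004],
    [0,0,-0.004],
    [0,0,-0.004],
    [0,0,-0.004],
    [0,0,-0.004],
    [0,0,-0.004],
  ],
)

```text
time: 9.68
tool_pos: [0.5488, 0.1819, 0.0756]
tcp_rot: [3.068, 0.672, -0.003]
wrist_force: [-0.4, 0.2, -7.0]
width: 0.526
```

```bash
python3 plan.py .5493 .1818 .041 -65.3;python3 - <<'E'
from plan import *
save(read_camera("wrist"),"w6"); plan(.5493,.1818,.041,-65.3);print(read_state()["wrist_force"])
E
```

```text
t 9.68 pos [0.5488 0.1819 0.0756] slide [0.05 0.03 3.46] rot [ 0.001  0.002 -0.   ] rows 0.8295164088855435 0.019760591195945323
t 9.73 pos [0.5493 0.1821 0.076 ] slide [-0.01  0.02  3.5 ] rot [ 0.001  0.001 -0.   ] rows 0.8402853948704533 0.012874101044634267
[ 0.96816048  0.35880388 -7.4107572 ]
```

View pics/w6.png

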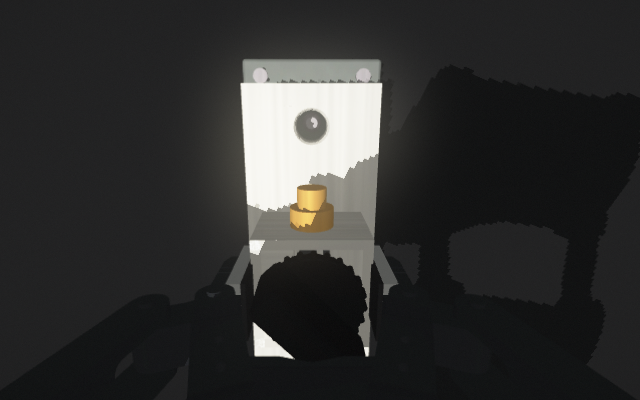

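Request:
play_rows(
  slide=[
    [0,0.03,0.7],
    [0,0.04,1.4],
    [0,0.05,1.7],
    [0,0.05,1.7],
    [0,0.05,1.7],
  ],
  delta_rot=[
    [0,0,0],
    [0,0,0],
    [0,0,0],
    [0,0,0],
    [0,0,0],
  ],
)

```text
time: 10.15
tool_pos: [0.5489, 0.1814, 0.0583]
tcp_rot: [3.067, 0.672, -0.004]
wrist_force: [0.0, 0.0, -7.8]
width: 0.52
```

```bash
python3 - <<'E'
from plan import *
p=read_camera("wrist"); st=read_state();plan(.5493,.1818,.041,-65.3,st);print(st["wrist_force"])
cv2.imwrite("pics/z7.png",cv2.resize(p["image"][40:180,230:390,::-1],None,fx=4,fy=4,interpolation=cv2.INTER_NEAREST))
E
```

```text
t 10.2 pos [0.5493 0.1815 0.0588] slide [ 0.01 -0.03  1.78] rot [ 0.001  0.002 -0.   ] rows 0.42577020099603985 0.016190326175114494
[-0.39657126  0.04527501 -7.56758343]
```

View pics/z7.png

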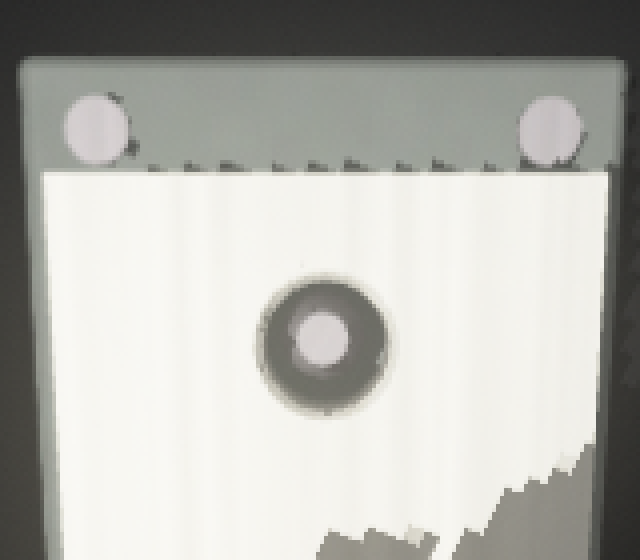

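The peg tip is centred in the hole (crop (322,338), hole (323,345)) and no contact force. Lower on.

Request:
play_rows(
  slide=[
    [0,0,0.5],
    [0,0,1],
    [0,0,1.4],
    [0,0,1.7],
    [0,0,1.8],
    [0,0,1.85],
    [0,0,1.85],
  ],
  delta_rot=[
    [0,0,0],
    [0,0,0],
    [0,0,0],
    [0,0,0],
    [0,0,0],
    [0,0,0],
    [0,0,0],
  ],
)

```text
time: 10.78
tool_pos: [0.5488, 0.1814, 0.0414]
tcp_rot: [3.067, 0.672, -0.005]
wrist_force: [-7.1, -1.4, 3.7]
width: 0.519
```

```bash
python3 - <<'E'
from plan import *
p=read_camera("wrist"); st=read_state();plan(.5493,.1818,.041,-65.3,st);print(st["wrist_force"],st["torque"])
cv2.imwrite("pics/z8.png",cv2.resize(p["image"][40:180,230:390,::-1],None,fx=4,fy=4,interpolation=cv2.INTER_NEAREST))
E
```

```text
t 10.83 pos [0.5488 0.1814 0.0414] slide [ 0.06 -0.02  0.04] rot [ 0.001  0.003 -0.   ] rows 0.018316478306698913 0.02539929520142897
[-6.75608238 -0.66109222  3.42872989] [-0.32071912  0.57251578 -0.10100224]
```

View pics/z8.png

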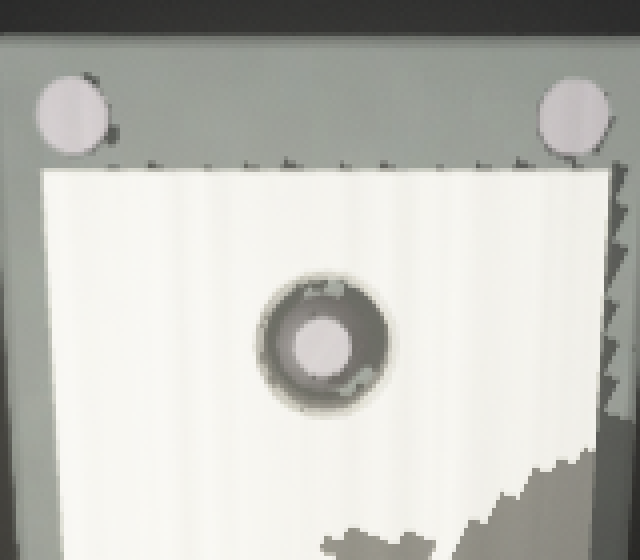

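Request:
play_rows(
  slide=[
    [0,0,0.1],
    [0,0,0.2],
    [0,0,0.2],
  ],
  delta_rot=[
    [0,0,0],
    [0,0,0],
    [0,0,0],
  ],
)

```text
time: 11.08
tool_pos: [0.5489, 0.1814, 0.0414]
tcp_rot: [3.067, 0.672, -0.005]
wrist_force: [-8.1, -2.8, 9.9]
width: 0.52
```

Request:
play_rows(
  slide=[
    [0,0,0],
    [0,0,0],
    [0,0,0],
    [0,0,0],
    [0,0,0],
    [0,0,0],
  ],
  delta_rot=[
    [0,0,0],
    [0,0,0],
    [0,0,0],
    [0,0,0],
    [0,0,0],
    [0,0,0],
  ],
  hand=1,
)

```text
time: 11.58
tool_pos: [0.549, 0.1814, 0.0414]
tcp_rot: [3.067, 0.672, -0.004]
wrist_force: [0.4, -1.4, -0.4]
width: 0.998
```

Request:
play_rows(
  slide=[
    [0,0,-2],
    [0,0,-6],
    [0,0,-10],
    [0,0,-13],
    [0,0,-15],
    [0,0,-15],
    [0,0,-15],
  ],
  delta_rot=[
    [0,0,0],
    [0,0,0],
    [0,0,0],
    [0,0,0],
    [0,0,0],
    [0,0,0],
    [0,0,0],
  ],
)

```text
time: 12.17
tool_pos: [0.5505, 0.1821, 0.1931]
tcp_rot: [3.067, 0.672, 0.001]
wrist_force: [0.9, 0.2, -0.8]
width: 0.998
```

```bash
python3 - <<'E'
from plan import *
st=read_state();p=read_camera("wrist");save(p,"w9");st2=read_state();print(st["time"],st["tool_pos"],st2["tool_pos"],st2["tcp_rot"],st2["wrist_force"],st2["torque"])
a=landmark_of("cap_wing",p);print(a)
if a: print(onz(p,a[0]["at"],.085,st2))
s=read_camera("side")
cv2.imwrite("pics/s9.png",cv2.resize(s["image"][150:250,180:320,::-1],None,fx=5,fy=5))
cv2.imwrite("pics/w9c.png",cv2.resize(p["image"][60:300,210:410,::-1],None,fx=2.5,fy=2.5))
E
```

```text
12.1667 [0.55053296 0.18210665 0.19311347] [0.54922696 0.18171872 0.19112946] [ 3.06722914  0.67152817 -0.00448027] [ 0.00231409  0.12755381 -0.2642153 ] [-0.01851058 -0.02578957 -0.00944571]
[{'at': [308.9, 210.2], 'conf': 0.91}]
[0.54401409 0.18127599 0.085     ]
```

View pics/w9c.png

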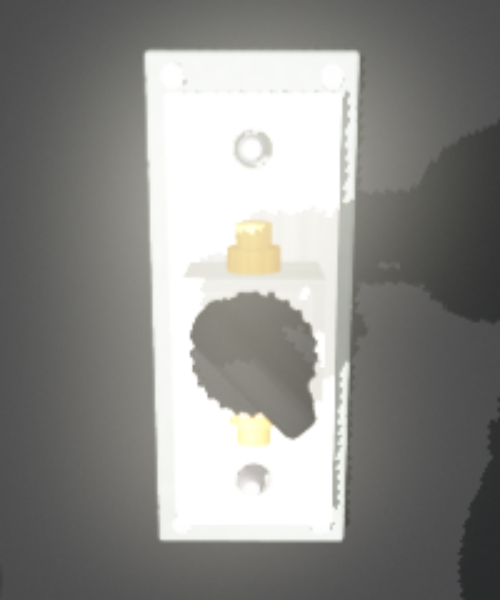

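View pics/s9.png

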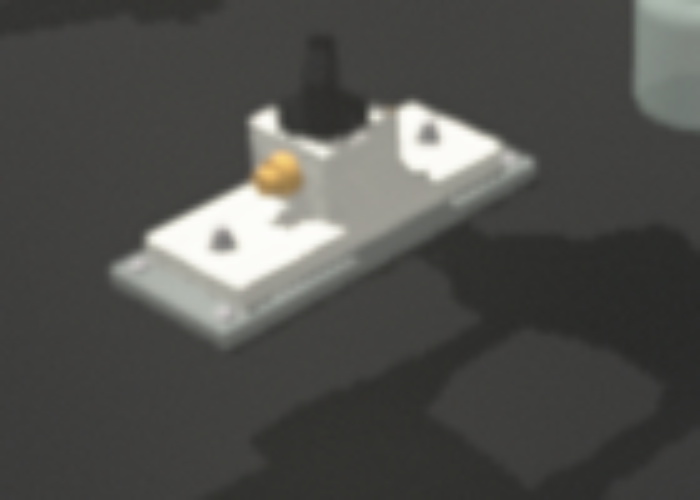

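```bash
python3 - <<'E'
from plan import *
st=read_state();p=read_camera("wrist");st=read_state()
f,cx,cy,k=intr(p);D=p["depth"];T=wfc(p,st)
pts=[]
for v in range(150,260):
    for u in range(270,350):
        if D[v,u]>0:
            w=P(p,(u,v),st); pts.append(w)
pts=np.array(pts);print(np.percentile(pts[:,2],[50,90,99]))
h=np.linalg.norm(pts[:,:2]-[.548,.1812],axis=1)<.04
for zl in (.080,.084):
    q=pts[h&(pts[:,2]>zl)&(pts[:,2]<.096)]
    (c,s,t)=cv2.minAreaRect((q[:,:2]*1000).astype(np.float32));print(len(q),c,s,t,q[:,2].max())
    e=cv2.PCACompute2(q[:,:2].astype(np.float64),None)[1][0];print(np.degrees(np.arctan2(e[1],e[0]))%180)
# hole centres check of block
plan(.5478,.1812,.14,-20.3,st)
E
```

```text
[0.02397841 0.08821744 0.09051202]
1104 (546.2611694335938, 180.04721069335938) (46.18806457519531, 12.068794250488281) 68.48004150390625 0.09196341997802629
68.08499276448983
1043 (546.1519165039062, 180.08572387695312) (46.18790054321289, 12.043947219848633) 68.12273406982422 0.09196341997802629
68.17861140035332
t 12.37 pos [0.548  0.1814 0.189 ] slide [0.01 0.01 4.9 ] rot [-0.002  0.007 -0.785] rows 1.1744052327094188 6.2852941771230295
```

Request:
play_rows(
  slide=[
    [0,0,1],
    [0,0,2],
    [0,0,3],
    [-0.05,-0.05,4],
    [-0.05,-0.05,5],
    [-0.05,-0.05,6],
    [-0.05,-0.05,6.9],
    [-0.05,-0.05,6.9],
    [-0.05,-0.05,6.9],
  ],
  delta_rot=[
    [0,0,-0.12],
    [0,0,-0.24],
    [0,0,-0.36],
    [0,0,-0.48],
    [0,0,-0.6],
    [0,0,-0.72],
    [0,0,-0.76],
    [0,0,-0.76],
    [0,0,-0.76],
  ],
)

```text
time: 13.12
tool_pos: [0.5453, 0.181, 0.1179]
tcp_rot: [-2.6, -1.759, 0.018]
wrist_force: [0.2, -0.8, 0.5]
width: 1.003
```

```bash
python3 - <<'E'
from plan import *
p=read_camera("wrist");save(p,"w10");st=read_state();plan(.547,.1805,.076,-21.8,st)
E
```

```text
t 13.17 pos [0.5461 0.1812 0.1189] slide [-0.    0.13  4.29] rot [-0.006  0.007 -0.001] rows 1.0294226507440671 0.07582719238611775
```

View pics/w10.png

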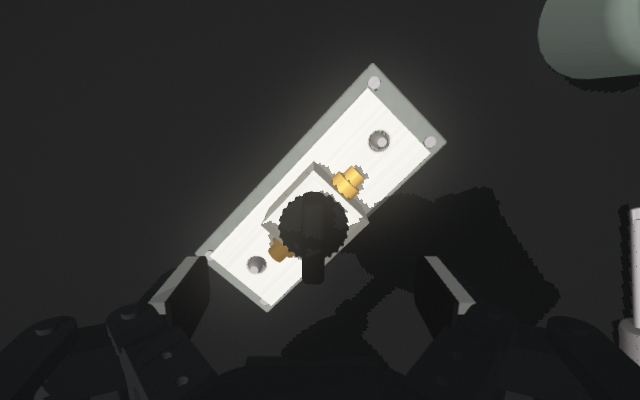

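The wing stands vertical at column 313, midway between the pads (205 and 425). Descend and pinch.

Request:
play_rows(
  slide=[
    [0,0.05,1.2],
    [0,0.05,2.4],
    [0,0.05,3.6],
    [0,0.05,4.2],
    [0,0.05,4.2],
    [0,0.05,4.2],
  ],
  delta_rot=[
    [-0.003,0.005,0],
    [-0.003,0.005,0],
    [-0.003,0.005,0],
    [-0.003,0.005,0],
    [-0.003,0.005,0],
    [-0.003,0.005,0],
  ],
)

```text
time: 13.67
tool_pos: [0.5457, 0.1807, 0.0762]
tcp_rot: [-2.6, -1.759, 0.008]
wrist_force: [0.1, 0.7, -0.2]
width: 0.998
```

Request:
play_rows(
  slide=[
    [0,0,0],
    [0,0,0],
    [0,0,0],
    [0,0,0],
    [0,0,0],
    [0,0,0],
    [0,0,0],
    [0,0,0],
    [0,0,0],
    [0,0,0],
  ],
  delta_rot=[
    [0,0,0],
    [0,0,0],
    [0,0,0],
    [0,0,0],
    [0,0,0],
    [0,0,0],
    [0,0,0],
    [0,0,0],
    [0,0,0],
    [0,0,0],
  ],
  hand=0,
  force=50,
)

```text
time: 14.5
tool_pos: [0.5461, 0.1808, 0.0766]
tcp_rot: [-2.6, -1.759, 0.007]
wrist_force: [-0.8, 0.4, 3.3]
width: 0.125
```

```bash
cat > stt.py <<'E'
from plan import *
st=read_state();m=R.from_rotvec(st["tcp_rot"]).as_matrix()
print(round(st["time"],2),np.round(st["tool_pos"],4),"yawy",np.degrees(np.arctan2(m[1,1],m[0,1])),"tz",np.round(m[:,2],4),"w",st["width"]*85,"F",np.round(st["wrist_force"],2),"M",np.round(st["torque"],3),"q6",st["q"][5], "jt",np.round(st["joint_torque"],2))
E
python3 stt.py
```

```text
14.5 [0.5461 0.1808 0.0766] yawy -21.844808793603644 tz [-4.6e-03 -7.0e-04 -1.0e+00] w 10.661084130734332 F [-0.77  0.35  3.26] M [-0.049 -0.071 -0.002] q6 0.6569197366333337 jt [ 1.000e-02 -4.236e+01 -2.969e+01  5.000e-02  3.000e-02 -0.000e+00]
```

Request:
play_rows(
  slide=[
    [0,0,0],
    [0,0,0],
    [0,0,0],
    [0,0,0],
  ],
  delta_rot=[
    [0,0,0.04],
    [0,0,0.08],
    [0,0,0.12],
    [0,0,0.12],
  ],
)

```text
time: 14.83
tool_pos: [0.5464, 0.1808, 0.0766]
tcp_rot: [-2.702, -1.599, 0.006]
wrist_force: [0.2, -0.0, 0.3]
width: 0.127
```

```bash
python3 stt.py
```

```text
14.83 [0.5464 0.1808 0.0766] yawy -28.768036580311417 tz [-4.e-03 -7.e-04 -1.e+00] w 10.760055469736004 F [ 0.24 -0.    0.27] M [-0.054 -0.15   0.05 ] q6 0.7778387971481417 jt [  0.21 -43.46 -30.09   0.14   0.31   0.41]
```

Gives lightly so far (0.05 N m). Go on clockwise in steps.

Request:
play_rows(
  slide=[
    [0,0,0],
    [0,0,0],
    [0,0,0],
    [0,0,0],
    [0,0,0],
  ],
  delta_rot=[
    [0,0,0.05],
    [0,0,0.1],
    [0,0,0.15],
    [0,0,0.2],
    [0,0,0.2],
  ],
)

```text
time: 15.25
tool_pos: [0.5468, 0.1809, 0.077]
tcp_rot: [-2.849, -1.323, 0.005]
wrist_force: [0.8, -0.4, 2.8]
width: 0.126
```

```bash
python3 stt.py
```

```text
15.25 [0.5468 0.1809 0.077 ] yawy -40.18604752942608 tz [-3.1e-03 -8.0e-04 -1.0e+00] w 10.675026454113379 F [ 0.79 -0.41  2.84] M [-0.055 -0.123  0.303] q6 0.977442721971711 jt [ -0.13 -42.57 -29.5    0.3    0.22   0.83]
```

Request:
play_rows(
  slide=[
    [0,0,0],
    [0,0,0],
    [0,0,0],
  ],
  delta_rot=[
    [0,0,0.03],
    [0,0,0.05],
    [0,0,0.05],
  ],
)

```text
time: 15.5
tool_pos: [0.5467, 0.1811, 0.0771]
tcp_rot: [-2.88, -1.253, 0.005]
wrist_force: [0.1, 0.2, 3.8]
width: 0.125
```

```bash
python3 stt.py
```

```text
15.5 [0.5467 0.1811 0.0771] yawy -42.96267116149767 tz [-3.2e-03 -6.0e-04 -1.0e+00] w 10.593782634969068 F [0.07 0.18 3.79] M [0.188 0.089 0.528] q6 1.0260981702422785 jt [-1.200e+00 -4.271e+01 -2.997e+01 -3.000e-02 -2.000e-02  7.100e-01]
```

0.53 N m at ~20° clockwise: a hard stop. Now counter-clockwise.

Request:
play_rows(
  slide=[
    [0,0,0],
    [0,0,0],
    [0,0,0],
    [0,0,0],
    [0,0,0],
    [0,0,0],
    [0,0,0],
    [0,0,0],
    [0,0,0],
    [0,0,0],
    [0,0,0],
  ],
  delta_rot=[
    [0,0,-0.08],
    [0,0,-0.17],
    [0,0,-0.26],
    [0,0,-0.35],
    [0,0,-0.44],
    [0,0,-0.53],
    [0,0,-0.62],
    [0,0,-0.71],
    [0,0,-0.8],
    [0,0,-0.8],
    [0,0,-0.8],
  ],
)

```text
time: 16.42
tool_pos: [0.5462, 0.1808, 0.0767]
tcp_rot: [-2.166, -2.272, 0.006]
wrist_force: [-0.1, -0.6, 1.0]
width: 0.126
```

```bash
python3 stt.py
```

```text
16.42 [0.5462 0.1808 0.0767] yawy 2.7506158018902314 tz [-0.0043 -0.001  -1.    ] w 10.695512712888869 F [-0.07 -0.63  1.02] M [-0.188  0.084 -0.001] q6 0.22805488027750534 jt [  0.21 -43.88 -31.25   0.14  -0.23  -0.18]
```

Turns freely past the start. Continue to the end stop.

Request:
play_rows(
  slide=[
    [0,0,0],
    [0,0,0],
    [0,0,0],
    [0,0,0],
    [0,0,0],
    [0,0,0],
    [0,0,0],
  ],
  delta_rot=[
    [0,0,-0.07],
    [0,0,-0.14],
    [0,0,-0.21],
    [0,0,-0.28],
    [0,0,-0.35],
    [0,0,-0.36],
    [0,0,-0.36],
  ],
)

```text
time: 17.0
tool_pos: [0.5461, 0.1805, 0.0767]
tcp_rot: [-1.727, -2.621, 0.006]
wrist_force: [-0.7, -1.2, 1.9]
width: 0.129
```

```bash
python3 stt.py
```

```text
17.0 [0.5461 0.1805 0.0767] yawy 23.230909647357382 tz [-0.0046 -0.0014 -1.    ] w 10.98547963055449 F [-0.74 -1.22  1.85] M [-0.309  0.103 -0.008] q6 -0.12939004381459285 jt [  0.76 -42.96 -30.76   0.4   -0.35  -0.22]
```

Request:
play_rows(
  slide=[
    [0,0,0],
    [0,0,0],
    [0,0,0],
    [0,0,0],
  ],
  delta_rot=[
    [0,0,-0.03],
    [0,0,-0.06],
    [0,0,-0.09],
    [0,0,-0.09],
  ],
)

```text
time: 17.33
tool_pos: [0.5464, 0.1808, 0.0767]
tcp_rot: [-1.61, -2.694, 0.004]
wrist_force: [0.6, 1.1, 0.8]
width: 0.128
```

```bash
python3 stt.py
```

```text
17.33 [0.5464 0.1808 0.0767] yawy 28.255586462036643 tz [-4.e-03 -7.e-04 -1.e+00] w 10.907899848429418 F [0.63 1.09 0.82] M [-0.087 -0.14  -0.19 ] q6 -0.21738591791227574 jt [  0.13 -43.5  -30.37  -0.08   0.16  -0.46]
```

Request:
play_rows(
  slide=[
    [0,0,0],
    [0,0,0],
    [0,0,0],
  ],
  delta_rot=[
    [0,0,-0.03],
    [0,0,-0.05],
    [0,0,-0.05],
  ],
)

```text
time: 17.58
tool_pos: [0.5464, 0.181, 0.0767]
tcp_rot: [-1.545, -2.732, 0.003]
wrist_force: [0.2, -0.2, 1.2]
width: 0.127
```

```bash
python3 stt.py
```

```text
17.58 [0.5464 0.181  0.0767] yawy 31.019168239886763 tz [-3.9e-03 -3.0e-04 -1.0e+00] w 10.822724734001387 F [ 0.21 -0.2   1.23] M [-0.066 -0.051 -0.394] q6 -0.2658988452008424 jt [  0.43 -43.39 -30.47  -0.17   0.05  -0.58]
```

End stop (0.39 N m). Ease the twist off by ~4°, then lift gently.

Request:
play_rows(
  slide=[
    [0,0,0],
    [0,0,0],
    [0,0,0],
    [0,0,0],
  ],
  delta_rot=[
    [0,0,0.03],
    [0,0,0.06],
    [0,0,0.07],
    [0,0,0.07],
  ],
)

```text
time: 17.92
tool_pos: [0.5467, 0.1812, 0.0767]
tcp_rot: [-1.64, -2.676, 0.003]
wrist_force: [0.1, 0.3, 0.4]
width: 0.127
```

```bash
python3 stt.py
```

```text
17.92 [0.5467 0.1812 0.0767] yawy 26.978675808962954 tz [-3.4e-03  1.0e-04 -1.0e+00] w 10.759102028347256 F [0.14 0.28 0.41] M [ 0.137 -0.185  0.057] q6 -0.1953111869911899 jt [ -0.35 -43.69 -30.24  -0.14   0.33   0.16]
```

Request:
play_rows(
  slide=[
    [0,0,-0.1],
    [0,0,-0.2],
    [0,0,-0.3],
    [0,0,-0.4],
    [0,0,-0.4],
  ],
  delta_rot=[
    [0,0,0],
    [0,0,0],
    [0,0,0],
    [0,0,0],
    [0,0,0],
  ],
)

```text
time: 18.33
tool_pos: [0.5466, 0.1811, 0.0807]
tcp_rot: [-1.64, -2.676, 0.003]
wrist_force: [0.0, 0.4, -1.9]
width: 0.129
```

```bash
python3 stt.py;python3 - <<'E'
from h import *
s=read_camera("side")
cv2.imwrite("pics/s10.png",cv2.resize(s["image"][130:250,180:320,::-1],None,fx=5,fy=5))
E
```

```text
18.33 [0.5466 0.1811 0.0807] yawy 26.979613811435776 tz [-0.0036 -0.     -1.    ] w 10.936902585612048 F [ 0.04  0.39 -1.95] M [ 0.01  -0.012 -0.029] q6 -0.19535220421242627 jt [ 1.000e-02 -4.480e+01 -3.173e+01  0.000e+00  7.000e-02 -0.000e+00]
```

View pics/s10.png

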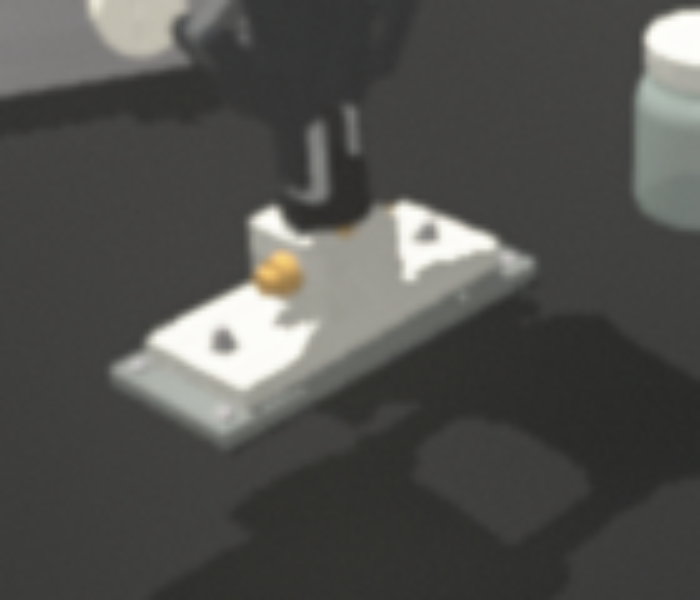

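The force is only the cap's weight (−1.9 N), the brass stem shows under the cap at crop (345,228), and the block stays on the plate. Lift 10 cm.

Request:
play_rows(
  slide=[
    [0,0,-0.4],
    [0,0,-0.9],
    [0,0,-1.6],
    [0,0,-3],
    [0,0,-5],
    [0,0,-7],
    [0,0,-8.7],
    [0,0,-9.5],
    [0,0,-9.6],
    [0,0,-9.6],
    [0,0,-9.6],
    [0,0,-9.6],
  ],
  delta_rot=[
    [0,0,0],
    [0,0,0],
    [0,0,0],
    [0,0,0],
    [0,0,0],
    [0,0,0],
    [0,0,0],
    [0,0,0],
    [0,0,0],
    [0,0,0],
    [0,0,0],
    [0,0,0],
  ],
)

```text
time: 19.38
tool_pos: [0.5459, 0.1808, 0.1751]
tcp_rot: [-1.639, -2.674, 0.006]
wrist_force: [-0.0, 0.1, -1.3]
width: 0.125
```

```bash
python3 stt.py;python3 - <<'E'
from seg import *
s=read_camera("side")
cv2.imwrite("pics/s11.png",cv2.resize(s["image"][80:250,160:340,::-1],None,fx=3.5,fy=3.5))
t=read_camera("top")
cv2.imwrite("pics/t11.png",cv2.resize(t["image"][100:310,160:460,::-1],None,fx=2.6,fy=2.6))
p=read_camera("wrist");save(p,"w11")
E
python3 stt.py
```

```text
19.38 [0.5459 0.1808 0.1751] yawy 26.980103057769195 tz [-6.2e-03 -7.0e-04 -1.0e+00] w 10.617297956230221 F [-0.05  0.14 -1.34] M [ 0.04   0.008 -0.008] q6 -0.1953167639546505 jt [ 0.000e+00 -4.345e+01 -3.595e+01  0.000e+00  1.000e-02 -0.000e+00]
19.53 [0.5462 0.1809 0.1754] yawy 26.97981123137586 tz [-5.6e-03 -6.0e-04 -1.0e+00] w 10.66995962450716 F [-0.28 -0.7  -2.01] M [-0.001 -0.028  0.037] q6 -0.19529040814456056 jt [ 0.000e+00 -4.297e+01 -3.551e+01  0.000e+00  3.000e-02 -0.000e+00]
```

View pics/s11.png

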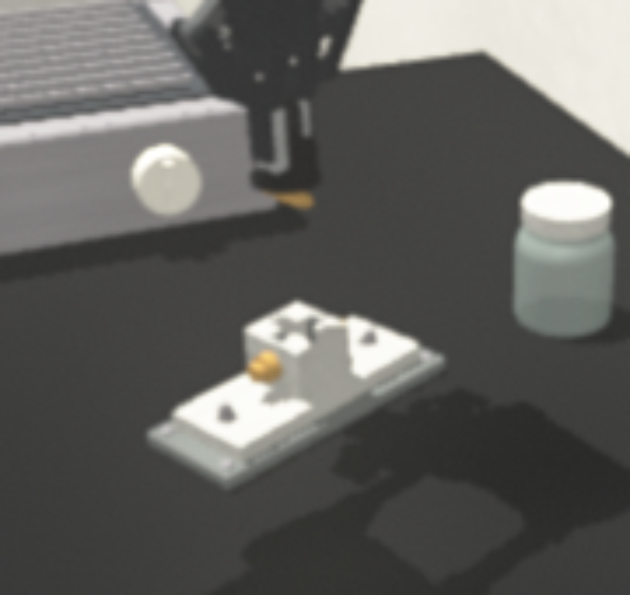

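View pics/t11.png

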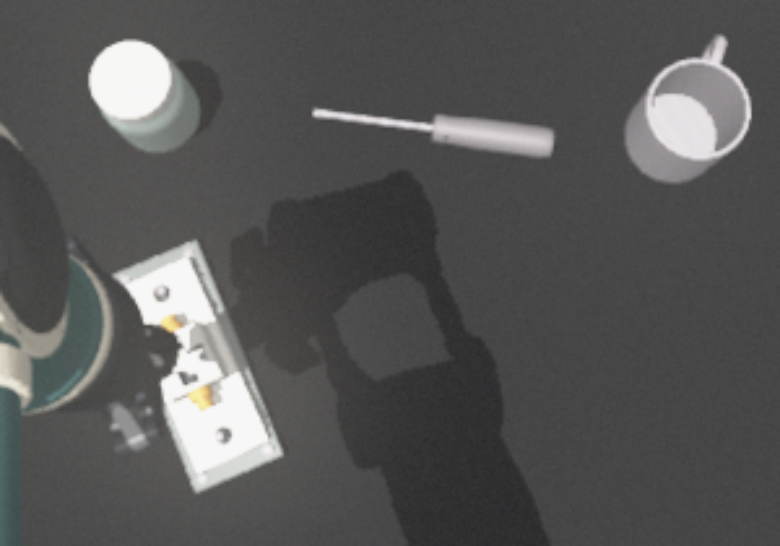

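View pics/w11.png

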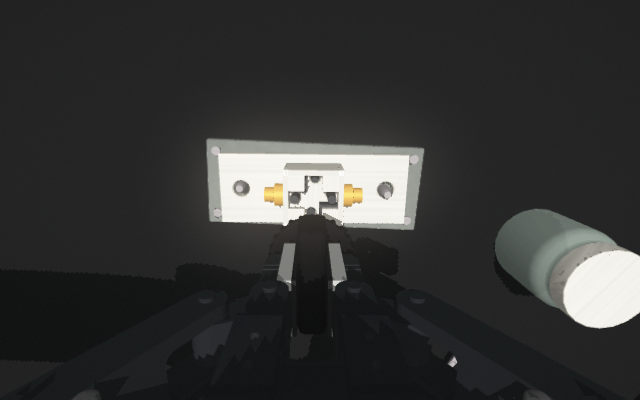

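```bash
python3 -c "
from workcell import *
print(finish_job())"
```

```text
the job is handed in; nothing more can be done
None
```

The job is handed in at about 19.5 s of the 67 s allowed. The block is seated on both pegs and the cap is off, held in the gripper about 10 cm above the block.

- **Seating:** I gripped the block by its body and lowered it onto the base. Contact came at the expected height, and the pictures showed both pegs through the holes and the flange flat on the plate.
- **Turning:** Clockwise, the cap met a hard stop at about 20° (0.53 N m). Counter-clockwise it turned freely by about 45–50° from the start, until the wing lay across the block, and met its end stop at about 0.39 N m. I eased back 4° before lifting.
- **Lifting:** Only the cap's weight (about 1.9 N) showed at the wrist, and the block stayed down.
- **Last checks:** The side, top and wrist pictures show the cap with its brass stem in the jaws and the block flat on the plate with both pegs through. The mug, jar and screwdriver looked unmoved, though I judged that by eye and did not measure it. I also judged the block's final position and turn from the pictures. The block can turn by up to about 2° in its play on the pegs, and the limit is 5.7°.
- **Disagreements:** The position estimates from different views differed by 1–2 mm, within the stated calibration. In the first pictures the screwdriver and wing detectors sometimes pointed at the wrong object, and I did not use those readings.

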